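# Push the long kiln post through the chute flap

### The job

Two kiln posts wait on the deck of the two-lane feed chute, each in front of its own hanging flap. With your fingertips push the long post through its flap until it drops into the hopper behind, then draw back so that the flap swings shut. Only push it, never lift it, and leave the short post and the other things on the table where they are.

Things in the scene. Friction and masses are not known exactly. Their poses are not given: they have to be found in the camera images.
- chute: Plywood feed chute lined with smooth sheet metal, fixed on the table, 370 mm long, 190 mm wide. Origin on the table top under the front face of the wall that carries the flaps, midway between the lanes; x = feed direction (away from the robot), y left along the wall, z up. Level deck 90 mm above the table, x = -180 to +25 mm; two lanes at y = +47.5 and -47.5 mm. Wall 12 mm thick (x = 0 to 12 mm).
- lane_left (a point): Point on the deck in the left lane, in the plane of the wall's front face (chute x = 0, y = +47.5, z = 90 mm). The lane is 69 mm wide between guide rails that rise 11 mm above the deck (middle rail 26 mm wide). The opening in the wall is 69 mm wide and 61 mm high from the deck, under a header whose top is 163 mm above the table. The flap hangs in it.
- lane_right (a point): The same point in the right lane (chute y = -47.5 mm), with the same sizes.
- hopper (a point): Middle of the hopper floor, 11 mm above the table, chute x = 110, y = 0 mm. The deck ends at chute x = 25 mm; from there a slick 40 degree ramp drops into the hopper, open on top, side walls 160 mm high (from chute x = 0 on), rear wall at x = 178 mm, 110 mm high. A post whose middle has passed the deck's end tips and slides down by itself, even with the pushing finger still in front of the wall.
- flap_left (a joint): Angle (rad) of the flap of the left lane (chute y = +47.5 mm): 0 = hanging shut, grows to 1.5 as it is pushed inward and up. Light sheet-metal flap, 62 mm wide and 57 mm long, hinged along its top edge 150 mm above the table; its own weight closes it. It cannot swing towards the robot.
- flap_right (a joint): The same for the right lane (chute y = -47.5 mm).
- post_long: The long kiln post: loose bar of plain fired clay with a small dark hole in each end, 100 x 38 x 38 mm, 0.14 to 0.28 kg. Origin at the centre of its underside, x along its length, z up. Starts lying on the chute's deck in one of the two lanes (either), lengthwise along the lane and turned up to 0.08 rad, its front end 25 to 50 mm before the wall.
- post_short: The short kiln post: same material and section, 60 x 38 x 38 mm. Origin at the centre of its underside, x along its length. Lies in the other lane.
- wood_mallet: Wooden mallet, 150 x 93 x 35 mm, lying on the table to the left; bystander. Origin at the centre of its underside.
- slip_cup: Small grey cup, 65 mm across, 47 mm high, standing on the table to the right; bystander. Origin at the centre of its underside.
- cork_block: Cork block, 58 x 55 x 22 mm, on the table near the robot; bystander. Origin at the centre of its underside.
- teapot_lid: Dark teapot lid with a knob, 80 mm across, 34 mm high, on the table to the right; bystander. Origin at the centre of its underside.
Not all that is in view belongs to the job. What is shaped like the post_long but purple or red is not meant.

How it is judged (in metres and radians):
On the way:
1. the long post, still lying on the deck, has pushed a flap open and stands under it (value of joint any of flap_left, flap_right above 0.5 rad and x of post_long in the frame of chute between -0.035 and 0.04 m and z of post_long in the frame of chute above 0.08 m), for 0.1 s.
At the end, for the whole second after the job is handed in: The long post lies at rest in the hopper (its origin 60 to 180 mm beyond the front of the flap wall and less than 75 mm above the table), both flaps hang shut (within 0.06 rad), and the short post is within 15 mm of where it started (x of post_long in the frame of chute between 0.06 and 0.18 m and y of post_long in the frame of chute between -0.085 and 0.085 m and z of post_long in the frame of chute below 0.075 m and linear speed of post_long below 0.02 m/s and value of joint each of flap_left, flap_right below 0.06 rad and distance of post_short from where it was at the start of the episode below 0.015 m); the robot touches nothing.
It fails at once if the long post is lifted more than 15 mm above the deck (z of post_long in the frame of chute above 0.105 m).
It fails at once if the short post is moved more than 15 mm (distance of post_short from where it was at the start of the episode above 0.015 m).
It fails at once if a bystander is moved more than 30 mm (distance of any of wood_mallet, slip_cup, cork_block, teapot_lid from where it was at the start of the episode above 0.03 m).
It also fails if it takes over 35 s, if anything falls off the work surface, if the arm or the gripper's body presses on something with over 40 N, if the wrist force passes 120 N, or if a joint passes its speed limit or range.

### The arm

A 6-joint arm with a two-finger parallel gripper is mounted at the origin on a cart in front of the work surface, level with it; the furniture and walls round the work are solid. World frame = base frame: x ahead of the robot, y to its left, z up, the work surface at z = 0. Lengths are in mm, angles in rad, forces in N, time in s.
With the tool pointing down it reaches from about 350 to 950 mm from the base axis. Payload 17.4 kg.
Tool frame: the origin (TCP) lies between the finger pads; the fingertips stand 8 mm ahead of it and the grasp point (between the pads) lies 11 mm behind it; z points along the fingers, y is the direction in which the jaws open and shut (so a half turn about z gives the same grasp; the last joint's range is limited). The gripper opens to 93 mm and grips with 3 to 60 N. Pads are 15 mm wide; open, the fingers measure 128 mm over their backs; the gripper's body (75 mm by 188 mm) begins 65 mm behind the grasp point.
Start: joints at [1.17, 0.116, 1.442, -0, 1.584, -0.038], TCP at [239.561, 631.065, 226.646] pointing down, gripper open.
Joint ranges: [-2.83, 2.83], [-0.83, 2.19], [0.07, 2.5], [-1.14, 4.28], [0.01, 3], [-2.97, 2.97]. Speed limits (rad/s): [1.89, 1.89, 2.22, 3.14, 3.14, 3.14].

### API

Orientations are given as a unit quaternion [x, y, z, w].
In Python, from workcell import sensors, imaging, order, masks_of, tip_of gives the robot as it stands.
- The arm moves only by the shell command python3 -m handwheel 'ROWS' [OPENING] [FORCE]. ROWS is JSON, one flat list of numbers, 4 for each row, row after row: the shift along the world's x, y, z in mm, then the turn about the world's z in rad. A call has 1 to 8 rows; each row is the pose to reach, as a shift and turn from the pose commanded when the call began; what a row does not reach only later rows make up. A row lasts 1/10 s, in which the tool goes at most 50 mm and 8.59 degrees, less where a joint would pass 70% of its speed; a pose out of reach is approached as far as the arm can. A call with a gripper value outside its range is refused whole. OPENING is the gripper's target within -1 to 1 (fully open at 1, half-way at 0, shut at -1), set as the call begins (- or left out, the last holds). The fingers move at their own pace and stop on an object; FORCE is the grip in N (left out, the last holds). Time passes only in rows, so rows that repeat a pose let the fingers close. It gives the time, the measured TCP pose, the force and the opening at its end, in the units of the state.
- sensors.get_state(): the state, without advancing time (a new reading comes with each control period).
- imaging.capture(name): name is "scene" or "top" or "wrist"; returns (picture, depth): 384x512x3 uint8, blue, green, red; 384x512 float32, mm along the optical axis (not along the pixel's ray), 0 where there is no reading.
- imaging.camera_info(name): a dict with "camera_matrix" (3x3 intrinsics, pixels), "world_from_camera" (4x4, takes a point from camera to world coordinates); the wrist camera has in their place "T_tool_cam" (4x4, takes a point from camera to tool coordinates, whose origin is the TCP and whose axes are the flange's). Camera axes: x right, y up, looking along -z (the intrinsics and any distortion apply to the point x, -y, -z); pixel columns grow to the right and rows downward; lengths in mm; the calibration is good to about 2 mm. A picture is of the moment at which its call begins: read the wrist's pose just before it. camera_info takes no time and is no camera call.
- order.close_job(): hands the job in, once; it reports no verdict.
Trained networks look in the newest picture that a camera, given by its name, has taken for a name from the list of things; names that differ only in an ending like _2 or _b are one class to them, and where a whole thing is asked for, a point or a joint stands for the part that bears it (a point fixed in the world has none). Each returns a list of dicts, best first, with "confidence" (0 to 1); they miss things now and then, are a little off and sometimes report something else, mostly with a low value. They report only what shows in the picture. A call takes as long as a camera call. They do not tell look-alikes from the thing itself.
- masks_of(camera, label): "pixels" (384x512 bool, what is visible of it) and "extent" ([left, top, right, bottom] as shares, 0 to 1, of the picture: columns of its width, rows of its height, round what is visible of it).
- tip_of(camera, label): "point" ([column, row] as shares, 0 to 1, of the picture: columns of its width, rows of its height: a listed point, or the origin of a listed thing).
The state is a dict: "time": time; "joint_positions": joint angles; "dq": joint speeds; "joint_efforts": joint torques, N m; "position": TCP position; "tool_rot": TCP orientation; "force": force on the tool from outside, world axes, zero at the start; "torque": the same for the moment, N m; "gripper_width": finger opening in mm.
Only numpy, scipy, OpenCV 4.12 (cv2) and the standard library are available. Lean on these libraries where they do the work, as an engineer would, in place of code of your own. Each camera call takes 0.05 s, during which the arm holds its last target. There are 200 camera calls.

## Working session

There is one attempt and no reset: what is moved stays moved. The work goes in short steps, Python scripts to look and compute and a shell command to move; the robot and the scene stay as the last step left them, time stands still between calls to the robot, and variables do not carry over. Pictures are saved under pics/ and viewed, on a budget of 10 in all, crops included, one or two more only if the job needs it, and the job is handed in when it is done.

```bash
mkdir -p pics; cat > h.py <<'E'
import numpy as np, cv2
from workcell import sensors, imaging, order, masks_of, tip_of
def world(cam, uv, depth=None, z=None):
    """pixels (N,2) -> world, by depth along axis or by plane z"""
    ci=imaging.camera_info(cam); K=np.array(ci["camera_matrix"]); T=np.array(ci["world_from_camera"])
    D=np.array(ci.get("distortion",np.zeros(5)),float)
    n=cv2.undistortPoints(np.array(uv,float).reshape(-1,1,2),K,D).reshape(-1,2)
    r=np.c_[n[:,0],-n[:,1],-np.ones(len(n))]
    if depth is not None: return (r*np.array(depth).reshape(-1,1))@T[:3,:3].T+T[:3,3]
    d=r@T[:3,:3].T; return T[:3,3]+d*((z-T[2,3])/d[:,2])[:,None]
E
python3 - <<'E'
from h import *
for c in("scene","top"):
    p,d=imaging.capture(c); cv2.imwrite(f"pics/{c}0.png",p); np.save(c+"d.npy",d)
    print(c,imaging.camera_info(c))
    for l in("post_long","post_short"):
        for m in masks_of(c,l):
            px=m["pixels"]; v,u=np.nonzero(px&(d>0)); 
            if len(u)==0: continue
            w=world(c,np.c_[u,v],d[v,u]); print(l,round(m["confidence"],2),u.mean(),v.mean(),len(u),np.percentile(w,[2,50,98],axis=0).round(0).tolist())
    for l in("lane_left","lane_right","hopper"):
        for m in tip_of(c,l):
            uv=np.array(m["point"])*[512,384]; print(l,round(m["confidence"],2),uv.round(1),world(c,uv,z=90 if l!="hopper" else 11).round(1))
print(sensors.get_state())
E
```

```text
scene {'camera_matrix': array([[404.3864962 ,   0.        , 252.74508243],
       [  0.        , 404.3864962 , 196.00719895],
       [  0.        ,   0.        ,   1.        ]]), 'world_from_camera': array([[ 8.45167211e-01,  3.27621712e-01, -4.22322624e-01,
         7.87424584e+01],
       [-5.34480609e-01,  5.25090845e-01, -6.62276440e-01,
        -6.24977073e+02],
       [ 4.78160251e-03,  7.85457585e-01,  6.18897018e-01,
         7.97098803e+02],
       [ 0.00000000e+00,  0.00000000e+00,  0.00000000e+00,
         1.00000000e+00]])}
post_long 0.8 315.85925925925926 242.10518518518518 675 [[599.0, -73.0, 0.0], [641.0, -64.0, 34.0], [695.0, -36.0, 38.0]]
post_long 0.69 200.98958333333334 184.38020833333334 192 [[476.0, 313.0, -1.0], [493.0, 334.0, 34.0], [525.0, 403.0, 39.0]]
post_long 0.61 255.77068214804063 199.83164005805514 689 [[498.0, 74.0, 90.0], [541.0, 79.0, 122.0], [594.0, 112.0, 128.0]]
post_long 0.5 248.3846153846154 164.01538461538462 130 [[673.0, 317.0, 8.0], [680.0, 354.0, 34.0], [705.0, 377.0, 40.0]]
post_short 0.84 241.03783783783783 180.54324324324324 370 [[529.0, 
[... 1682 characters left out ...]
 151.3  11. ]]
{'time': 0.6, 'joint_positions': array([ 1.17018684e+00,  1.15994267e-01,  1.44161303e+00, -3.58871908e-05,
        1.58400731e+00, -3.78277618e-02]), 'dq': array([ 0.00029038, -0.0002307 , -0.00060993, -0.00062206, -0.00067928,
        0.00278074]), 'joint_efforts': array([ 5.58877146e-03, -7.20664644e+01, -6.22561741e+01,  7.83910160e-02,
        1.80824299e-02,  5.65284711e-05]), 'position': array([239.57631879, 631.05072874, 226.64190494]), 'tool_rot': array([ 1.80398022e-01,  9.83593693e-01, -1.46177943e-05,  1.51251236e-05]), 'force': array([-0.26372175, -0.77889658, -0.42052469]), 'torque': array([0.02226275, 0.00701913, 0.01895869]), 'gripper_width': 92.73280622284605}
```

```bash
python3 - <<'E'
from h import *
p=cv2.imread("pics/top0.png"); d=np.load("topd.npy")
cv2.imwrite("pics/top_crop.png",cv2.resize(p[110:250,150:350],None,fx=4,fy=4,interpolation=cv2.INTER_CUBIC))
cv2.imwrite("pics/scene_crop.png",cv2.resize(cv2.imread("pics/scene0.png")[120:280,150:360],None,fx=3.7,fy=3.7,interpolation=cv2.INTER_CUBIC))
# everything above deck level: wall header front edge, etc.
v,u=np.nonzero(d>0); w=world("top",np.c_[u,v],d[v,u])
k=(abs(w[:,2]-163)<6)&(w[:,0]>600)&(w[:,0]<680)&(abs(w[:,1]-145)<90); print("header",np.percentile(w[k],[2,50,98],axis=0).round(1),k.sum())
r=cv2.minAreaRect(w[k][:,:2].astype(np.float32)); print(r)
for l,z in (("post_long",128),("post_short",128)):
    m=masks_of("top",l)[0]["pixels"]
    v,u=np.nonzero(m&(d>0)); w=world("top",np.c_[u,v],d[v,u]); w=w[w[:,2]>121]
    print(l,cv2.minAreaRect(w[:,:2].astype(np.float32)),w.mean(0).round(1))
E
```

```text
header [[638.4  56.  157.5]
 [645.  147.8 162.2]
 [675.8 233.1 167.3]] 254
((657.3907470703125, 144.45367431640625), (43.24931716918945, 177.67263793945312), 0.5360187888145447)
post_long ((545.61962890625, 98.04643249511719), (35.40654754638672, 94.90158081054688), 89.75856018066406) [547.3  98.2 127.8]
post_short ((559.6319580078125, 193.8801727294922), (58.899940490722656, 35.14265441894531), 0.6608045101165771) [557.9 194.7 127.5]
```

View pics/top_crop.png

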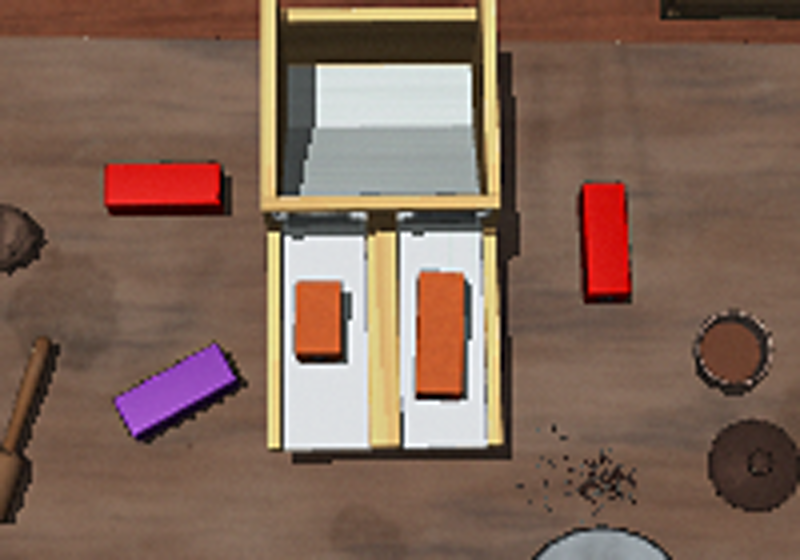

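View pics/scene_crop.png

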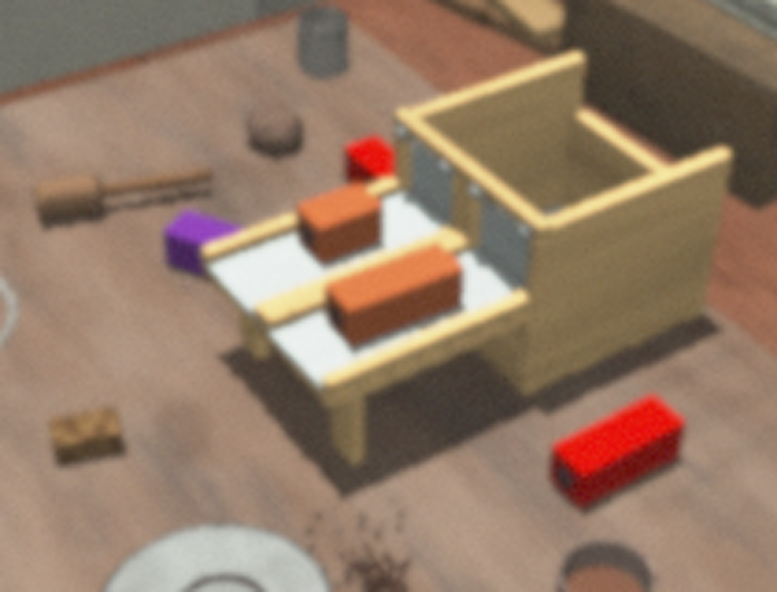

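Candidates in the top picture are the orange bar in the right lane (259,193), the red bars (191,157) and (301,170), and the purple bar (194,208). Only the orange one is plain clay, 100 mm long and on the deck, so it is post_long. The shorter orange bar in the left lane (229,190) is post_short. The chute lies along world x, with its wall at about x=637 and the right lane at y≈97.

The plan is to shut the gripper, turn the jaws across the lane and go behind the post, above everything.

```bash
python3 -m handwheel '[15,-40,0,0.1, 35,-85,0,0.2, 55,-130,0,0.3, 75,-175,0,0.363, 95,-220,0,0.363, 115,-265,0,0.363, 135,-310,0,0.363, 135,-310,0,0.363]' -1 20
python3 -m handwheel '[15,-45,0,0, 35,-90,0,0, 55,-135,0,0, 75,-180,0,0, 90,-223,0,0, 90,-223,0,0, 90,-223,0,0]'
```

```text
time: 1.5
position: [376.3, 317.2, 227.2]
tool_rot: [0.002, 1.0, -0.0, 0.001]
force: [-0.3, 0.3, -0.4]
gripper_width: 33.5
time: 2.2
position: [464.8, 97.8, 226.7]
tool_rot: [0.001, 1.0, 0.0, -0.0]
force: [-0.4, 0.6, 0.1]
gripper_width: 0.6
```

```bash
python3 - <<'E'
from h import *
# chute yaw from deck rails/wall: front edge of header + side walls tops
d=np.load("topd.npy"); v,u=np.nonzero(d>0); w=world("top",np.c_[u,v],d[v,u])
for n,y0,y1 in(("L",225,255),("R",40,70)):
    k=(abs(w[:,2]-160)<6)&(w[:,0]>660)&(w[:,0]<810)&(w[:,1]>y0)&(w[:,1]<y1)
    print(n,np.polyfit(w[k,0]-637,w[k,1],1).round(4),k.sum())
k=(abs(w[:,2]-101)<4)&(w[:,0]>470)&(w[:,0]<620)&(abs(w[:,1]-146)<17)
print("mid",np.polyfit(w[k,0]-637,w[k,1],1).round(4),k.sum(),w[k,0].min())
s=sensors.get_state(); print(s["position"],s["tool_rot"],s["gripper_width"],s["time"])
E
```

```text
L [1.790000e-02 2.342351e+02] 174
R [2.21000e-02 5.59999e+01] 171
mid [1.80000e-03 1.43103e+02] 312 472.53097569619183
[464.76823659  97.75683396 226.65964064] [ 9.16442231e-04  9.99999567e-01  1.54038175e-04 -5.52098477e-05] 0.6123136610804072 2.2
```

```bash
python3 -m handwheel '[0,0,-45,0, 0,0,-85,0, 0,0,-105,0, 0,0,-115,0, 0,0,-115,0]'
python3 -m handwheel '[8,0,0,0, 16,0,0,0, 24,0,0,0, 32,0,0,0, 40,0,0,0, 48,0,0,0, 56,0,0,0, 56,0,0,0]'
python3 - <<'E'
from h import *
for c in("top",):
    p,d=imaging.capture(c); cv2.imwrite(f"pics/{c}1.png",cv2.resize(p[110:250,150:350],None,fx=4,fy=4))
p,d=imaging.capture("scene"); cv2.imwrite("pics/scene1.png",cv2.resize(p[120:280,150:360],None,fx=3.7,fy=3.7))
E
```

```text
time: 2.7
position: [464.0, 99.1, 111.0]
tool_rot: [-0.001, 1.0, -0.0, -0.001]
force: [-0.5, -0.9, 1.0]
gripper_width: 0.4
time: 3.5
position: [521.4, 98.0, 111.5]
tool_rot: [-0.0, 1.0, -0.0, -0.0]
force: [-0.5, 0.5, -0.2]
gripper_width: 0.7
```

View pics/scene1.png

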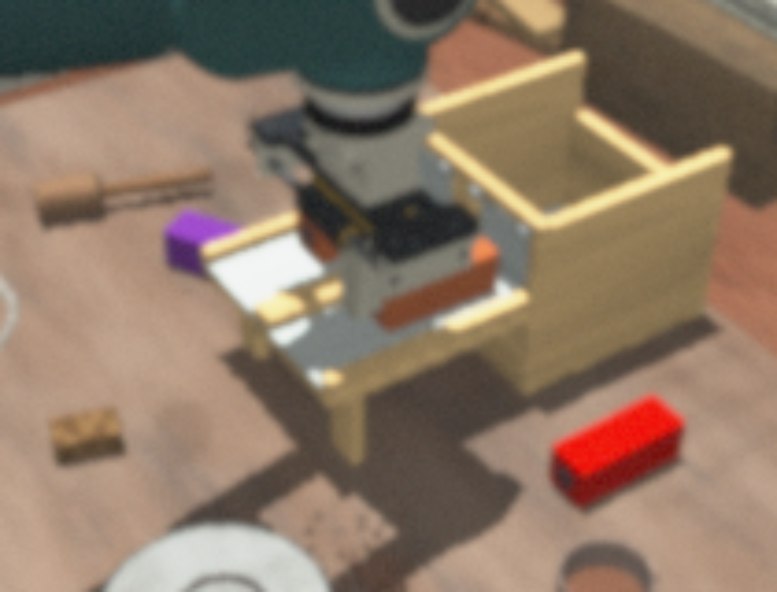

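The finger is seated squarely behind the post, which is in line with the lane, its front end near the flap. I'll keep pushing slowly.

```bash
python3 -m handwheel '[7,0,0,0, 14,0,0,0, 21,0,0,0, 28,0,0,0, 35,0,0,0, 42,0,0,0, 49,0,0,0, 55,0,0,0]'
python3 - <<'E'
from h import *
p,d=imaging.capture("scene"); cv2.imwrite("pics/scene2.png",cv2.resize(p[120:280,150:360],None,fx=3.7,fy=3.7))
E
```

```text
time: 4.4
position: [576.2, 98.1, 111.6]
tool_rot: [-0.0, 1.0, -0.0, -0.0]
force: [-1.3, -0.0, -0.1]
gripper_width: 0.4
```

View pics/scene2.png

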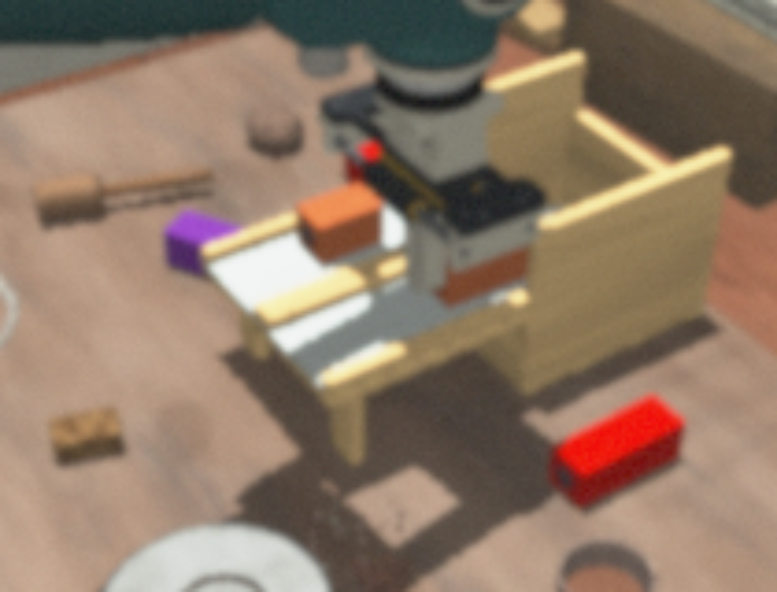

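The post is going through the opening, and the short post has not moved. I'll finish the push, staying in front of the wall.

```bash
python3 -m handwheel '[6,0,0,0, 12,0,0,0, 18,0,0,0, 24,0,0,0, 30,0,0,0, 36,0,0,0, 36,0,0,0, 36,0,0,0]'
python3 - <<'E'
from h import *
p,d=imaging.capture("scene"); cv2.imwrite("pics/scene3.png",cv2.resize(p[120:280,150:360],None,fx=3.7,fy=3.7))
E
```

```text
time: 5.25
position: [611.6, 98.1, 111.5]
tool_rot: [-0.0, 1.0, -0.0, -0.0]
force: [0.5, -0.6, -0.3]
gripper_width: 0.4
```

View pics/scene3.png

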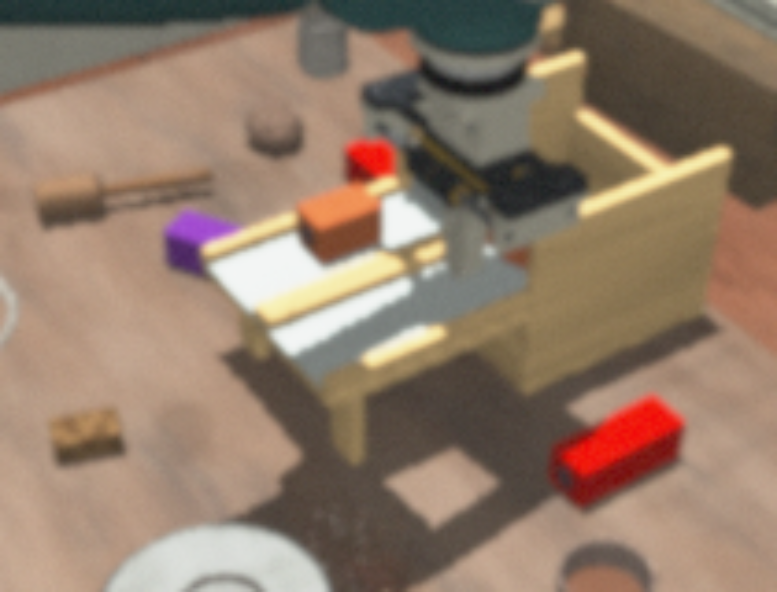

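The post is leaving, with only a bit of clay still showing in the opening near (520,255). I'll nudge it a few mm, wait, then draw back along the lane and look.

```bash
python3 -m handwheel '[4,0,0,0, 8,0,0,0, 8,0,0,0, 8,0,0,0, 8,0,0,0]'
python3 -m handwheel '[-15,0,0,0, -45,0,0,0, -85,0,0,0, -125,0,0,0, -155,0,0,0, -165,0,0,0, -165,0,0,0]'
python3 -m handwheel '[0,0,30,0, -20,0,70,0, -40,0,110,0, -60,-40,120,0, -80,-80,120,0, -100,-120,120,0, -100,-120,120,0]'
python3 - <<'E'
from h import *
p,d=imaging.capture("scene"); a=cv2.resize(p[120:280,150:360],None,fx=2.4,fy=2.4)
p,d=imaging.capture("top"); b=cv2.resize(p[110:230,200:300],None,fx=2.8,fy=2.8)
h=max(len(a),len(b)); f=lambda i:cv2.copyMakeBorder(i,0,h-len(i),0,0,cv2.BORDER_CONSTANT)
cv2.imwrite("pics/after.png",np.hstack([f(a),f(b)]))
for l in("post_long","post_short"):
    for m in masks_of("top",l):
        v,u=np.nonzero(m["pixels"]&(d>0)); w=world("top",np.c_[u,v],d[v,u]); print(l,round(m["confidence"],2),np.percentile(w,[2,50,98],axis=0).round(0).tolist())
E
```

```text
time: 5.8
position: [619.5, 98.1, 111.6]
tool_rot: [-0.0, 1.0, -0.0, -0.0]
force: [-0.4, 0.3, 0.8]
gripper_width: 0.6
time: 6.5
position: [454.2, 98.2, 112.2]
tool_rot: [-0.0, 1.0, 0.0, 0.001]
force: [0.0, 0.9, 0.5]
gripper_width: 0.7
time: 7.2
position: [354.2, -25.6, 232.6]
tool_rot: [0.003, 1.0, -0.001, 0.001]
force: [-0.1, -0.0, 0.6]
gripper_width: 0.6
post_long 0.84 [[675.0, 286.0, 4.0], [689.0, 335.0, 37.0], [712.0, 383.0, 43.0]]
post_long 0.82 [[479.0, 272.0, -0.0], [514.0, 316.0, 37.0], [549.0, 360.0, 44.0]]
post_long 0.77 [[715.0, 80.0, 42.0], [759.0, 100.0, 67.0], [814.0, 117.0, 86.0]]
post_long 0.67 [[599.0, -69.0, 1.0], [644.0, -48.0, 37.0], [695.0, -30.0, 43.0]]
post_short 0.7 [[530.0, 176.0, 121.0], [558.0, 195.0, 128.0], [586.0, 211.0, 133.0]]
```

View pics/after.png

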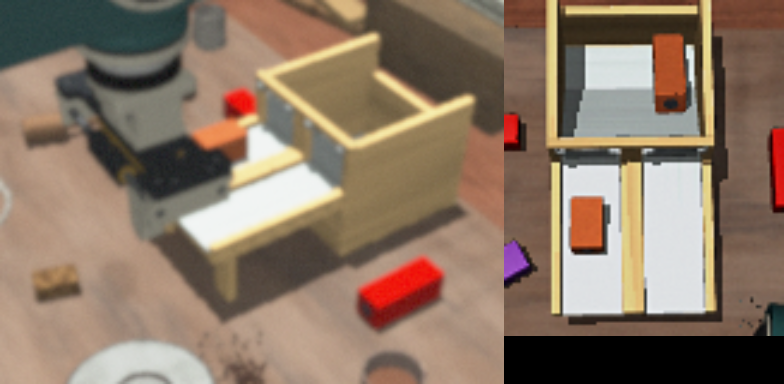

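The long post is in the hopper, leaning on the ramp, and both flaps hang shut. I'll check that it is at rest.

```bash
python3 -m handwheel '[0,0,0,0, 0,0,0,0, 0,0,0,0, 0,0,0,0, 0,0,0,0, 0,0,0,0, 0,0,0,0, 0,0,0,0]'
python3 - <<'E'
from h import *
p,d=imaging.capture("top"); p0=cv2.imread("pics/top0.png"); 
for l in("post_long","post_short"):
    for m in masks_of("top",l):
        v,u=np.nonzero(m["pixels"]&(d>0)); w=world("top",np.c_[u,v],d[v,u]); 
        if abs(w[:,1].mean()-145)<80: print(l,round(m["confidence"],2),np.percentile(w,[2,50,98],axis=0).round(0).tolist())
for l in("flap_left","flap_right"):
    for m in masks_of("top",l):
        v,u=np.nonzero(m["pixels"]&(d>0)); w=world("top",np.c_[u,v],d[v,u]); print(l,round(m["confidence"],2),np.percentile(w,[5,50,95],axis=0).round(0).tolist())
s=sensors.get_state(); print(s["time"],s["force"])
E
```

```text
time: 8.2
position: [354.6, -22.0, 231.7]
tool_rot: [-0.0, 1.0, -0.0, 0.0]
force: [-0.3, -0.2, -0.6]
gripper_width: 0.4
post_long 0.73 [[715.0, 80.0, 46.0], [759.0, 98.0, 67.0], [815.0, 117.0, 85.0]]
post_long 0.45 [[465.0, 54.0, 8.0], [639.0, 148.0, 90.0], [821.0, 236.0, 163.0]]
post_short 0.59 [[530.0, 176.0, 112.0], [559.0, 194.0, 128.0], [589.0, 211.0, 133.0]]
flap_left 0.53 [[638.0, 181.0, 99.0], [645.0, 199.0, 115.0], [646.0, 215.0, 154.0]]
flap_right 0.44 [[639.0, 75.0, 95.0], [646.0, 91.0, 111.0], [648.0, 112.0, 157.0]]
8.45 [-0.84165106  0.25034748 -0.02929922]
```

The post is at rest, both flaps hang vertical and alike, and the short post has not moved.

```bash
python3 -c "from workcell import order; print(order.close_job())"
```

```text
the job is handed in; nothing more can be done
None
```

I pushed the long post (the orange bar in the right lane) through its flap with the closed fingertips. It dropped into the hopper, I drew the arm back clear, and I handed the job in after about 8.5 s of robot time; no verdict is reported.

Last checks before handing in:
- **Long post:** at rest, the same in two pictures 1 s apart. It leans on the foot of the ramp, with its origin roughly 113 mm beyond the flap wall and 30 mm above the table. It is not lying flat, but that is within the limits.
- **Flaps:** both measured as hanging vertical and alike. I estimated this from the depth image and did not read the joint angles.
- **Short post:** not moved, to within about 2 mm.
- **Bystanders:** not re-measured. The arm only passed well above them, and the forces stayed under 2 N.
- **Flap pushed open on the way:** I did not measure the angle directly. I inferred it from the post standing in the opening at deck level during the slow push.

No check failed or disagreed.

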